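# Complete the angled bottle row and start the batch timer

## Robot

A 6-joint arm with a two-finger parallel gripper is mounted at the origin on the work surface. World frame = base frame: x ahead of the robot, y to its left, z up, the work surface at z = 0. Lengths are in m, angles in rad, forces in N, time in s.
With the tool pointing down it reaches from about 0.25 to 0.775 m from the base axis. Payload 4 kg.
Tool frame: the origin (TCP) lies between the finger pads; the fingertips stand 11 mm ahead of it and the grasp point (between the pads) lies 8 mm behind it (robot.tip_extent is the z of the fingertips in the tool frame, in m); z points along the fingers, y is the line along which they close (so a half turn about z gives the same grasp; the last joint's range is limited). The gripper opens to 94 mm and grips with 3 to 60 N. Pads are 16 mm wide; open, the fingers measure 119 mm over their backs; the gripper's body (75 mm by 177 mm) begins 78 mm behind the grasp point.
Start: joints at [1.117, 0.087, 1.371, -0, 1.684, -0.103], TCP at [0.189, 0.517, 0.217] pointing down, gripper open.
Joint ranges: [-3.1, 3.1], [-0.76, 2.03], [0.27, 2.55], [-1.08, 4.22], [0.17, 2.65], [-2.57, 2.57]. Speed limits (rad/s): [2.79, 2.79, 3.14, 3.14, 3.14, 3.14].

## Interface

Orientations are given as [roll, pitch, yaw] about the fixed x, y, z axes, in that order (R = Rz(yaw) Ry(pitch) Rx(roll)).
In Python, from bench import robot, imaging gives the robot as it stands.
- The arm moves only by the shell command python3 -m pendant 'ROWS'. ROWS is JSON, a list of rows, each a list of 7 numbers: the shift along the world's x, y, z in cm, then the turn, a rotation vector about the world's x, y, z in degrees, then the opening, from 0 (shut) to 1 (fully open). In form: [[dx, dy, dz, ax, ay, az, jaw], ...]. A call has 1 to 8 rows; each row shifts and turns the commanded pose from where the row before left it; what a row does not reach is not made up. A row lasts 1/10 s, in which the tool goes at most 50 mm and 8.59 degrees, less where a joint would pass 70% of its speed; a pose out of reach is approached as far as the arm can. A call is refused whole if a number of a shift passes 5 or a number of a turn 8.59, either way. A call with a gripper value outside its range is refused whole. The fingers move at their own pace and stop on an object; the grip force is fixed at half the most. Time passes only in rows, so rows that do not move let the fingers close. It gives the time, the measured TCP pose, the force, the opening and the grip force at its end, in the units of the state.
- robot.get_obs(): the state, without advancing time (a new reading comes with each control period).
- imaging.snapshot(name): name is "side" or "top"; returns the picture (480x640x3 uint8, red, green, blue); there is no depth.
- imaging.camera_params(name): a dict with "camera_matrix" (3x3 intrinsics, pixels), "R" (3x3) and "t" (3): a world point X has camera coordinates R X + t. Camera axes: x right, y down, z forward; pixel columns grow to the right and rows downward; lengths in m; the calibration is good to about 2 mm. A picture is of the moment at which its call begins. camera_params takes no time and is no camera call.
- robot.close_job(): hands the job in; it is judged then, once.
The state is a dict: "time": time; "joint_positions": joint angles; "qvel": joint speeds; "joint_torque": joint torques, N m; "tool_pos": TCP position; "ee_rot": TCP orientation; "wrist_force": force on the tool from outside, world axes, zero at the start; "wrist_torque": the same for the moment, N m; "width": finger opening in m; "finger_force": force on a finger pad.
Only numpy, scipy, OpenCV 4.12 (cv2) and the standard library are available. Lean on these libraries where they do the work, as an engineer would, in place of code of your own. Each camera call takes 0.05 s, during which the arm holds its last target. There are 200 camera calls.

## Task

Put the two filled spray bottles from the steel tray into the two yellow-marked empty places of the angled rack, each centred on its mark, standing squarely on the sloping seat and leaning on the back panel in line with the two bottles already there. Then take the stylus from its stand, push the timer's recessed start button fully down with the stylus tip, and put the stylus back upright in its stand. Do not disturb the two bottles already racked, the jar or the mug.

Things in the scene. Friction and masses are not known exactly. Their poses are not given: they have to be found in the camera images.
- filled_a: Spray bottle: white round plastic body 36 mm across and 66 mm high with a dark-blue label band, sloping shoulder up to 76 mm, then a round grey cap 22 mm across from 76 to 108 mm (top). About 70 g. Origin: centre of its underside; z runs up its axis. Starts upright on the steel tray.
- filled_b: Spray bottle: white round plastic body 36 mm across and 66 mm high with a dark-blue label band, sloping shoulder up to 76 mm, then a round grey cap 22 mm across from 76 to 108 mm (top). About 70 g. Origin: centre of its underside; z runs up its axis. Starts upright on the steel tray. The two filled bottles are interchangeable.
- place_a: One of the two empty places on the rack, marked by a yellow patch on the seat board and on the back panel. Origin: the point on the seat board where the centre of a bottle's underside belongs (18 mm from the back panel); z points along the axis of a properly seated bottle (30 degrees from vertical, top leaning towards the robot side), y runs along the row.
- place_b: One of the two empty places on the rack, marked by a yellow patch on the seat board and on the back panel. Origin: the point on the seat board where the centre of a bottle's underside belongs (18 mm from the back panel); z points along the axis of a properly seated bottle (30 degrees from vertical, top leaning towards the robot side), y runs along the row.
- rack: Fixed pale wooden rack, 300 mm along y, four places at y = -108, -36, 36, 108 mm, no dividers. The seat slopes 30 degrees, rising away from the robot; the back panel, on the robot side, is square to it and reaches 62 mm up a bottle, which leans on it, top towards the robot. Origin: centre of the underside, z up; a seated bottle's underside centre is at x = 20, z = 45 mm.
- racked_a: Spray bottle: white round plastic body 36 mm across and 66 mm high with a dark-blue label band, sloping shoulder up to 76 mm, then a round grey cap 22 mm across from 76 to 108 mm (top). About 70 g. Origin: centre of its underside; z runs up its axis. Already seated in one place of the rack, leaning 30 degrees; must stay.
- racked_b: Spray bottle: white round plastic body 36 mm across and 66 mm high with a dark-blue label band, sloping shoulder up to 76 mm, then a round grey cap 22 mm across from 76 to 108 mm (top). About 70 g. Origin: centre of its underside; z runs up its axis. Already seated in one place of the rack, leaning 30 degrees; must stay.
- tray: Fixed steel tray, 190 mm (x) by 220 mm (y), floor 3 mm thick, rim 12 mm high. Origin: centre of its underside.
- timer: Fixed grey batch timer, 75 mm (x) by 110 mm (y) by 32 mm high, dark display at its -y half. The red start button lies in a 16 mm round well, framed in orange, 28 mm from the centre towards its +y. Origin: centre of its underside.
- start_button (a joint): Travel of the red start button: 0 = up, 0.005 m = fully down; a spring (1 N rising to 3.5 N) returns it.
- button_top (a point): Centre of the red start button's top face (13 mm across), 4 mm below the timer's top when up (28 mm above the bench). It moves with the button.
- stand: Fixed dark wooden block 60 x 60 x 50 mm high with an 18 mm wide, 42 mm deep round hole in the middle of its top. The stylus hangs upright in it: its collar rests on the block's top. Origin: centre of the underside.
- stylus: Stylus standing upright: steel tip rod 6 mm across and 34 mm long, a dark collar 32 mm across from 34 to 40 mm, then a round orange grip 16 mm across from 40 to 95 mm (top). 50 g. Origin: the tip end (in the stand, 16 mm above the bench); z runs up to the grip.
- stylus_tip (a point): The tip end of the stylus.
- jar: Bystander: closed amber jar, 64 mm across, 100 mm high, 0.4 kg. Origin: centre of the underside.
- mug: Bystander: steel mug, 72 mm across, 85 mm high. Origin: centre of the underside.

How it is judged:
By the outcome, as a careful person would: the job done as asked, in the order asked, and still so for the second after the job is handed in, with the robot touching nothing.
It also fails if it takes over 67 s, if anything falls off the work surface, if the arm or the gripper's body presses on something with over 40 N, if the wrist force passes 120 N, or if a joint passes its speed limit or range.

## Working session

There is one attempt and no reset: what is moved stays moved. The work goes in short steps, Python scripts to look and compute and a shell command to move; the robot and the scene stay as the last step left them, time stands still between calls to the robot, and variables do not carry over. Pictures are saved under pics/ and viewed, at most 12 in all, crops included, and the job is handed in when it is done.

```bash
mkdir -p pics; ls; python3 - <<'E'
from bench import robot, imaging
import cv2
for n in("side","top"):
    im=imaging.snapshot(n); cv2.imwrite(f"pics/{n}0.png",im[:,:,::-1])
    p=imaging.camera_params(n); print(n,p)
o=robot.get_obs(); print({k:o[k] for k in("time","tool_pos","ee_rot","width")}, robot.tip_extent)
E
```

```text
pics
side {'camera_matrix': array([[624.04909061,   0.        , 305.29510037],
       [  0.        , 624.04909061, 231.23981673],
       [  0.        ,   0.        ,   1.        ]]), 'R': array([[ 0.78536123, -0.61903444, -0.00202242],
       [-0.47914632, -0.60581187, -0.63514626],
       [ 0.39195221,  0.49978829, -0.77238924]]), 't': array([-0.51928249,  0.28369835,  1.21518922])}
top {'camera_matrix': array([[501.60365848,   0.        , 320.19773327],
       [  0.        , 501.60365848, 234.70646042],
       [  0.        ,   0.        ,   1.        ]]), 'R': array([[ 0.06064897, -0.99815607,  0.00248236],
       [-0.97032412, -0.05954072, -0.23436296],
       [ 0.23407861,  0.01180518, -0.972146  ]]), 't': array([-0.089409  ,  0.61159276,  0.92794896])}
{'time': 0.1, 'tool_pos': array([0.18876984, 0.51609336, 0.21544524]), 'ee_rot': array([-3.13966463e+00, -2.32166757e-04,  2.79083870e+00]), 'width': 0.09425428960560268} 0.011
```

View pics/side0.png

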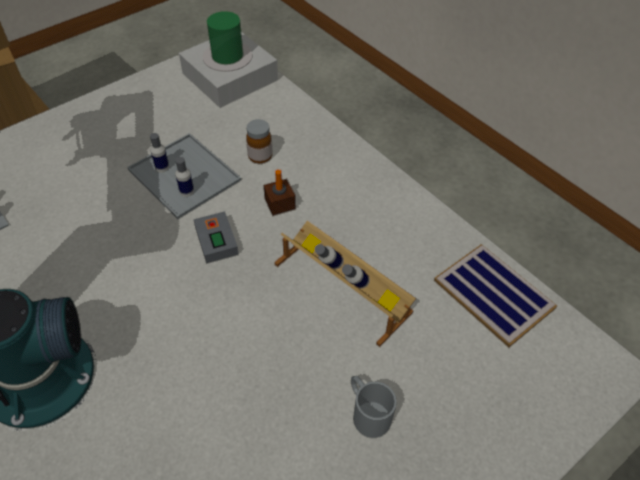

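View pics/top0.png

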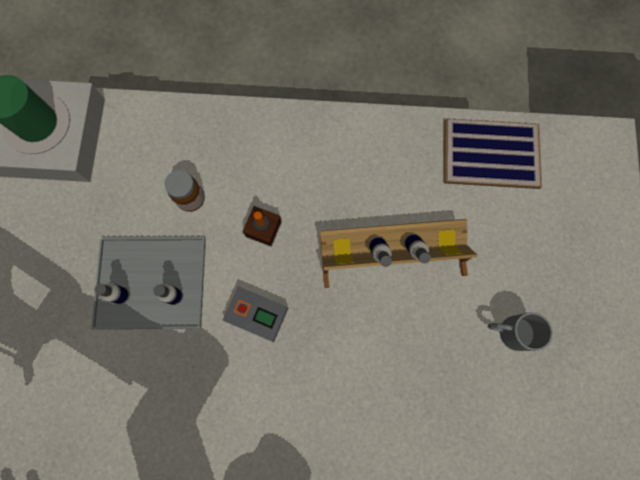

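The side view shows the tray with bottles (158,150 and 183,178), stand (280,195), timer (215,237), rack (350,270), with yellow places at its two ends, and the mug (373,410). The top view shows bottles at (115,294) and (168,294), stand at (262,222), timer at (256,312), rack at (395,245), jar (183,188) and mug (525,330). I'll enlarge both.

```bash
python3 - <<'E'
import cv2
s=cv2.imread("pics/side0.png"); t=cv2.imread("pics/top0.png")
# side crop x 120..420,y125..350 ; top two crops
cv2.imwrite("pics/c_side.png",cv2.resize(s[125:350,120:420],None,fx=2.66,fy=2.66,interpolation=cv2.INTER_CUBIC)[:600,:798])
cv2.imwrite("pics/c_top.png",cv2.resize(t[195:345,85:485],None,fx=2,fy=2,interpolation=cv2.INTER_CUBIC))
E
```

```text
(no output)
```

View pics/c_side.png

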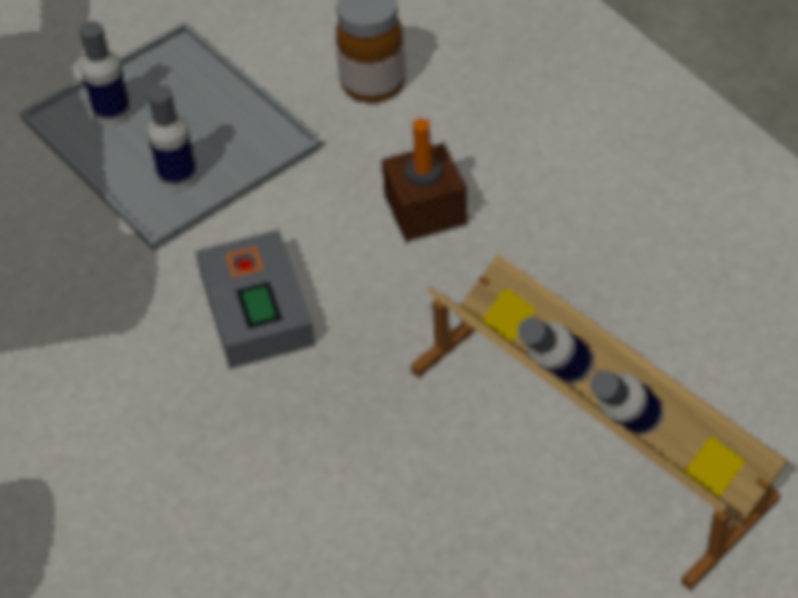

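View pics/c_top.png

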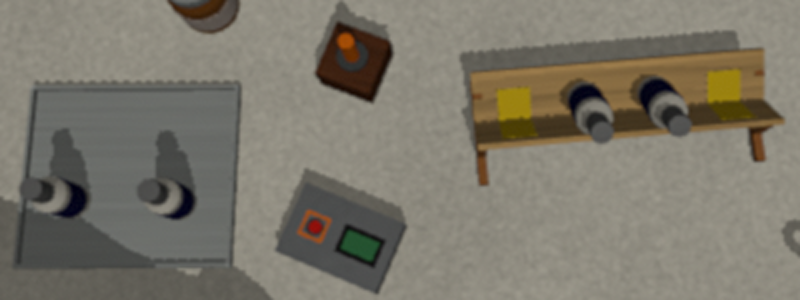

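The crops show, in the side crop, caps at (93,31) and (159,97), stylus top (421,124), button (245,263) and racked caps (536,328) and (604,383). In the top crop, caps are at (35,188) and (151,190), stylus top (346,41), button (315,227) and racked caps (601,131) and (679,125). I'll triangulate these, using colour centroids where I can.

```bash
cat > geo.py <<'E'
import numpy as np, cv2
from bench import imaging
C={n:imaging.camera_params(n) for n in("side","top")}
P={n:c["camera_matrix"]@np.c_[c["R"],c["t"]] for n,c in C.items()}
def tri(s,t):
    X=cv2.triangulatePoints(P["side"],P["top"],np.float64(s).reshape(2,1),np.float64(t).reshape(2,1)).ravel()
    X=X[:3]/X[3]
    e=[np.linalg.norm(proj(n,X)-q) for n,q in(("side",s),("top",t))]
    return X,max(e)
def proj(n,X):
    p=P[n]@np.append(X,1); return p[:2]/p[2]
cs=lambda u,v:(120+(u-.83)/2.66,125+(v-.83)/2.66)
ct=lambda u,v:(85+(u-.5)/2,195+(v-.5)/2)
def blobs(im,mask,amin=6):
    n,l,st,c=cv2.connectedComponentsWithStats(mask.astype(np.uint8))
    return [(np.round(c[i],2),int(st[i,4])) for i in range(1,n) if st[i,4]>=amin]
E
python3 - <<'E'
from geo import *
np.set_printoptions(precision=4,suppress=True)
pts={"bot1":((93,31),(35,188)),"bot2":((159,97),(151,190)),"rk1":((536,328),(601,131)),"rk2":((604,383),(679,125)),
"sty_top":((421,124),(346,41)),"collar":((424,172),(352,54)),"button":((245,263),(315,227)),
"timTL":((278,232),(306,180)),"timTR":((313,327),(406,226)),"timBL":((197,250),(277,249)),
"panL":((432,290),(476,145)),"panR":((738,512),(783,121)),"seatL":((497,257),(470,73)),"seatR":((787,462),(764,50))}
for k,(s,t) in pts.items(): print(k,*tri(cs(*s),ct(*t)))
for n in("side","top"):
    im=cv2.imread(f"pics/{n}0.png"); h=cv2.cvtColor(im,cv2.COLOR_BGR2HSV); H,S,V=cv2.split(h)
    print(n,"yellow",blobs(im,(H>=24)&(H<=34)&(S>200)&(V>60)))
    print(n,"orange",blobs(im,(H>=5)&(H<=14)&(S>180)&(V>120)))
    print(n,"red",blobs(im,((H<4)|(H>175))&(S>180)&(V>90),3))
E
```

```text
bot1 [0.4777 0.347  0.112 ] 0.2856147102450054
bot2 [0.4821 0.2402 0.1087] 0.6704656026879215
rk1 [ 0.5614 -0.176   0.1379] 1.1844702547946724
rk2 [ 0.5693 -0.2467  0.1383] 0.0366845416260914
sty_top [0.6378 0.0702 0.1122] 0.11300943267034953
collar [0.6406 0.0722 0.0495] 0.39630690061704144
button [0.465  0.0952 0.0325] 0.2522612443577345
timTL [0.5101 0.1106 0.0274] 0.8939171527983337
timTR [0.4724 0.0042 0.029 ] 0.5399301477354619
timBL [0.4401 0.1307 0.0353] 0.16213370605918062
panL [ 0.5495 -0.0612  0.082 ] 0.27812939949277776
panR [ 0.5971 -0.3631  0.0787] 2.84377176722842
seatL [ 0.626  -0.0501  0.0574] 0.4038830060073978
seatR [ 0.6691 -0.3481  0.0607] 0.3837698557416157
side yellow [(array([310.35, 242.82]), 200), (array([388.29, 299.96]), 268)]
side orange [(array([278.4, 172.2]), 10), (array([212.22, 225.78]), 9)]
side red [(array([211.6, 223.7]), 10)]
top yellow [(array([447.7 , 242.07]), 380), (array([342.26, 250.96]), 371)]
top orange [(array([257.57, 215.17]), 47), (array([239.55, 302.09]), 11), (array([247.57, 304.14]), 7), (array([237.  , 311.67]), 9), (array([245.27, 312.82]), 11)]
top red [(array([242.15, 308.03]), 34)]
```

```bash
python3 - <<'E'
from geo import *
from scipy.optimize import least_squares
np.set_printoptions(precision=4,suppress=True)
def rk(p,l):
    x,y,a=p[:3]; c,s=np.cos(a),np.sin(a); return np.array([x+c*l[0]-s*l[1],y+s*l[0]+c*l[1],l[2]])
obs=[((536,328),(601,131),36,0),((604,383),(679,125),-36,0),((497,257),(470,73),150,1),((787,462),(764,50),-150,1),((432,290),(476,145),150,2),((738,512),(783,121),-150,2)]
def res(p):
    r=[]
    for s,t,y,k in obs:
        l=[(-.034,y/1e3,.1385),(p[3],y/1e3,p[4]),(p[5],y/1e3,p[6])][k]
        X=rk(p,l); r+=list(proj("side",X)-cs(*s))+list(proj("top",X)-ct(*t))
    return np.array(r)
o=least_squares(res,[.6,-.2,.13,.05,.06,-.03,.085],loss="soft_l1"); print(o.x,np.degrees(o.x[2])); print(res(o.x).reshape(-1,4))
p=o.x
ims={n:cv2.resize(cv2.imread(f"pics/{n}0.png"),None,fx=4,fy=4,interpolation=cv2.INTER_CUBIC) for n in C}
def poly(pts,col):
    for n in C:
        q=np.array([(proj(n,X)+.5)*4-.5 for X in pts]); cv2.polylines(ims[n],[np.int32(q*16)],True,col,1,cv2.LINE_AA,4)
ax=np.array([-.5,0,.866])
def ring(base,r,h):
    e1=np.array([.866,0,.5]);e2=np.array([0,1,0]);return [rk(p,base+ax*h+r*(np.cos(t)*e1+np.sin(t)*e2)) for t in np.linspace(0,6.28,40)]
for y in(.036,-.036):
    for r,h in((.018,0),(.018,.066),(.011,.076),(.011,.108)): poly(ring(np.array([.02,y,.045]),r,h),(0,0,255))
for y in(.108,-.108): poly(ring(np.array([.02,y,.045]),.018,0),(255,0,255))
def up(x,y,r,z): return [np.array([x+r*np.cos(t),y+r*np.sin(t),z]) for t in np.linspace(0,6.28,40)]
for x,y in((.4777,.347),(.4821,.2402)):
    for r,h in((.018,.003),(.018,.069),(.011,.111)): poly(up(x,y,r,h),(0,0,255))
for r,h in((.008,.111),(.016,.056)): poly(up(.6385,.071,r,h),(255,255,0))
poly(up(.465,.0952,.0065,.028),(255,255,255)); poly(up(.465,.0952,.008,.032),(255,255,0))
cr=lambda n,x0,y0,x1,y1:ims[n][y0*4:y1*4,x0*4:x1*4]
A=cr("top",315,205,485,280); B=cr("side",270,215,420,345)
cv2.imwrite("pics/ov_rack.png",np.vstack([A,np.zeros((0,680,3),np.uint8)]))
S=cv2.resize(B,None,fx=1,fy=1)
cv2.imwrite("pics/ov_rack_side.png",S)
D=np.hstack([cr("top",92,275,192,315),cr("top",225,295,260,335-0)[:160]]); E2=np.hstack([cr("side",140,125,205,200),cr("side",195,205,235,280),cr("side",260,150,305,225)])
F=cr("top",240,200,285,240); D=np.hstack([D,F])
W=max(D.shape[1],E2.shape[1]); pad=lambda i:cv2.copyMakeBorder(i,0,0,0,W-i.shape[1],0)
cv2.imwrite("pics/ov_rest.png",np.vstack([pad(D),pad(E2)])); print(W)
E
```

```text
[ 0.5984 -0.2065  0.1441  0.0495  0.0597 -0.0281  0.0826] 8.255239551003632
[[-1.4283  0.4081  0.4012 -0.1913]
 [ 0.3635 -0.0815  0.2478 -0.3778]
 [ 0.4244 -0.5009  0.2421  0.1641]
 [-0.4223  0.3613 -0.0821 -0.1483]
 [-0.0594  0.2463  0.5874 -0.0577]
 [-4.8515 -0.3944 -0.2357 -0.5948]]
720
```

```bash
python3 - <<'E'
import cv2,numpy as np
a=cv2.imread("pics/ov_rack.png");b=cv2.imread("pics/ov_rack_side.png")[60:];print(a.shape,b.shape)
b=b[:300]
W=max(a.shape[1],b.shape[1]);p=lambda i:cv2.copyMakeBorder(i,0,0,0,W-i.shape[1],0)
cv2.imwrite("pics/ov1.png",np.vstack([p(a),p(b)]))
E
```

```text
(300, 680, 3) (460, 600, 3)
```

View pics/ov1.png

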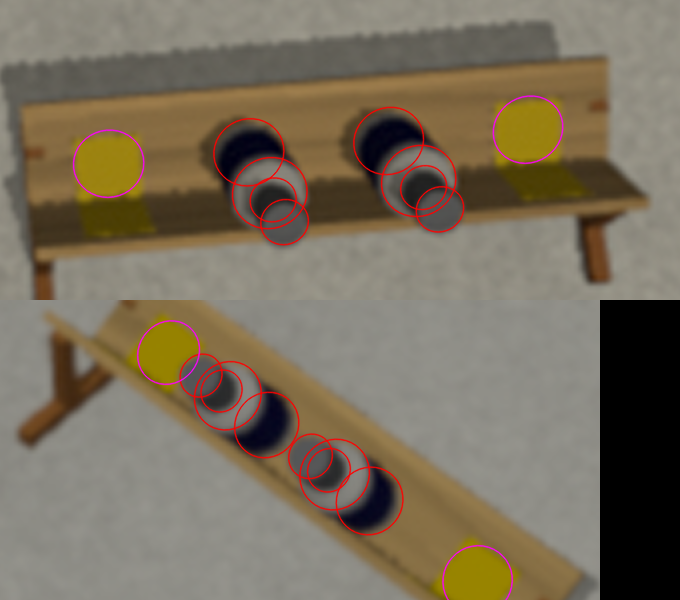

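View pics/ov_rest.png

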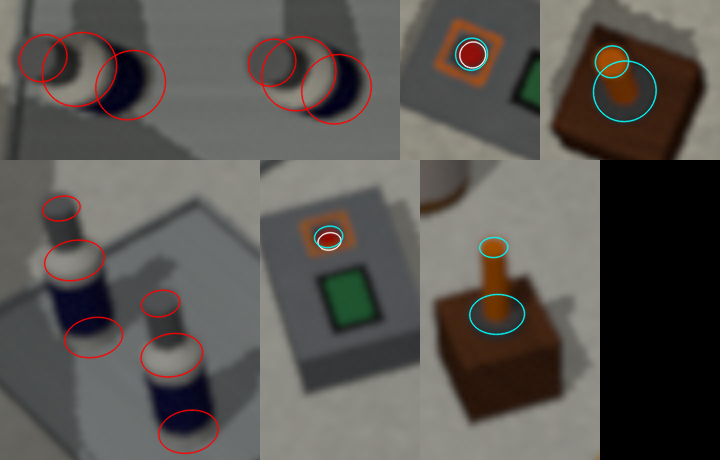

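The model overlays fit both views within about 1–2 mm. The rack is at (0.598, -0.2065) with yaw 8.3°, and the empty places are its two ends. Next I'll move above the nearer bottle.

```bash
python3 -m pendant '[[3.4,-3.2,0,0,0,3.5,0.6],[3.4,-3.2,0,0,0,3.5,0.6],[3.4,-3.2,0,0,0,3.5,0.6],[3.4,-3.2,0,0,0,3.5,0.6],[3.4,-3.2,0,0,0,3.5,0.6],[3.4,-3.2,0,0,0,3.5,0.6],[3.4,-3.2,0,0,0,3.5,0.6],[3.4,-3.2,0,0,0,3.5,0.6]]'; python3 -m pendant '[[2.1,-2.0,-3,0,0,0,0.6],[0,0,0,0,0,0,0.6]]'
```

```text
time: 0.9
tool_pos: [0.4619, 0.2589, 0.216]
ee_rot: [3.142, -0.001, -3.001]
wrist_force: [0.4, 0.7, 0.5]
width: 0.0565
finger_force: 0.0
time: 1.1
tool_pos: [0.4821, 0.2368, 0.1815]
ee_rot: [-3.139, -0.008, -3.009]
wrist_force: [-1.1, 0.8, -1.4]
width: 0.0568
finger_force: 0.0
```

```bash
python3 -m pendant '[[0,0.2,-3,0,0,0.6,0.6],[0,0,-3,0,0,0,0.6],[0,0,-2,0,0,0,0.6],[0,0,-1,0,0,0,0.6],[0,0,0,0,0,0,0.6],[0,0,0,0,0,0,0.6]]'; python3 -m pendant '[[0,0,0,0,0,0,0],[0,0,0,0,0,0,0],[0,0,0,0,0,0,0],[0,0,0,0,0,0,0],[0,0,0,0,0,0,0],[0,0,0,0,0,0,0]]'
```

```text
time: 1.7
tool_pos: [0.4823, 0.2432, 0.0977]
ee_rot: [3.141, 0.001, -2.993]
wrist_force: [0.9, 0.7, -0.4]
width: 0.0566
finger_force: 0.0
time: 2.3
tool_pos: [0.4822, 0.2425, 0.0967]
ee_rot: [3.142, 0.0, -2.993]
wrist_force: [-0.3, 0.1, 1.3]
width: 0.0214
finger_force: 30.0
```

```bash
python3 -m pendant '[[0,0,2,0,0,0,0],[0,0,4.5,0,0,0,0],[0,0,4.5,0,0,0,0],[0.6,-2,4,0,0,0,0],[0.6,-4.5,0,0,0,0,0],[0.6,-4.5,0,0,0,0,0],[0.6,-4.5,0,0,0,0,0],[0.6,-4.5,0,0,0,0,0]]'; python3 -m pendant '[[0.6,-4.5,0,0.54,-3.71,0,0],[0.6,-4.5,0,0.54,-3.71,0,0],[0.6,-4.5,0,0.54,-3.71,0,0],[0.6,-4.5,0,0.54,-3.71,0,0],[0.6,-4.5,0,0.54,-3.71,0,0],[0.6,-4.5,0,0.54,-3.71,0,0],[0.6,-4.5,0,0.54,-3.71,0,0],[0,-4.5,0,0.54,-3.71,0,0]]';python3 -m pendant '[[0,0,0,0,0,0,0],[0,0,0,0,0,0,0]]'; python3 - <<'E'
from bench import robot
from scipy.spatial.transform import Rotation as R
o=robot.get_obs(); print(R.from_euler('xyz',o['ee_rot']).as_matrix().round(3))
E
```

```text
time: 3.1
tool_pos: [0.5118, 0.0409, 0.2464]
ee_rot: [3.141, -0.0, -2.993]
wrist_force: [1.0, 0.5, -0.4]
width: 0.0213
finger_force: 30.0
time: 3.9
tool_pos: [0.5562, -0.3171, 0.2477]
ee_rot: [3.141, 0.521, -3.004]
wrist_force: [0.5, -1.7, -1.4]
width: 0.0215
finger_force: 30.1
time: 4.1
tool_pos: [0.5558, -0.316, 0.2469]
ee_rot: [3.141, 0.517, -3.002]
wrist_force: [1.2, 0.7, -1.1]
width: 0.0215
finger_force: 30.0
[[-0.861 -0.14   0.49 ]
 [-0.121  0.99   0.07 ]
 [-0.495  0.001 -0.869]]
```

```bash
python3 -m pendant '[[0,-0.55,-3,0,-0.3,0,0],[0,0,-2.8,0,0,0,0],[0.99,0.14,-1.73,0,0,0,0],[0.99,0.14,-1.73,0,0,0,0],[0.5,0.07,-0.87,0,0,0,0],[0.25,0.04,-0.43,0,0,0,0],[0,0,0,0,0,0,0],[0,0,0,0,0,0,0]]'; python3 - <<'E'
from geo import *
for n,b in(("side",(340,190,460,340)),("top",(400,190,520,290))):
    im=imaging.snapshot(n); x0,y0,x1,y1=b
    c=cv2.resize(im[y0:y1,x0:x1,::-1],None,fx=3.3,fy=3.3,interpolation=cv2.INTER_CUBIC); cv2.imwrite(f"pics/p1{n}.png",c)
a,b=[cv2.imread(f"pics/p1{n}.png") for n in("side","top")]
h=max(a.shape[0],b.shape[0]); f=lambda i:cv2.copyMakeBorder(i,0,h-i.shape[0],0,0,0)
cv2.imwrite("pics/p1.png",np.hstack([f(a),f(b)])[:600,:800])
E
```

```text
time: 4.9
tool_pos: [0.593, -0.3087, 0.1493]
ee_rot: [-3.139, 0.511, -3.018]
wrist_force: [-0.9, -0.2, -0.6]
width: 0.0213
finger_force: 30.0
```

View pics/p1.png

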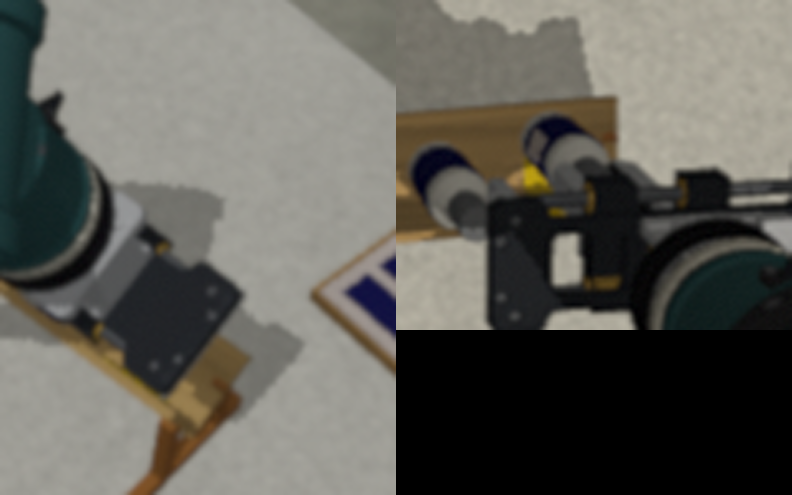

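The side crop is mostly blocked by the gripper. The top crop shows the held bottle (label near crop pixel 555,130) parallel to its neighbour and still above the seat. I'll re-read the settled pose, because it differs from what I commanded.

```bash
python3 -m pendant '[[0,0,0,0,0,0,0],[0,0,0,0,0,0,0]]'; python3 - <<'E'
from bench import robot
o=robot.get_obs(); print(o['joint_positions'],o['qvel'].round(3),o['tool_pos'])
E
```

```text
time: 5.2
tool_pos: [0.5926, -0.3091, 0.1487]
ee_rot: [-3.139, 0.511, -3.019]
wrist_force: [-0.2, -0.6, -1.0]
width: 0.0211
finger_force: 30.0
[-0.76019397  0.11231809  1.56599727  0.42362439  1.15500481 -2.56526766] [ 0.     0.003  0.005  0.001  0.    -0.   ] [ 0.59257612 -0.30909841  0.14869894]
```

Joint 6 is at its range limit, and that blocked the pose. I'll back off along the bottle axis and turn the tool half a turn about its own axis, which is the same grasp.

```bash
cat > st.py <<'E'
from bench import robot
import numpy as np
from scipy.spatial.transform import Rotation as R
def goal(pos=None,yaw=None,tilt=None):
    o=robot.get_obs(); M=R.from_euler('xyz',o['ee_rot']); print('q',o['joint_positions'].round(3),'t',o['time'],'pos',o['tool_pos'].round(4)); print('zt',M.as_matrix()[:,2].round(3),'yt',M.as_matrix()[:,1].round(3),'F',o['wrist_force'].round(1),'w',round(o['width'],4))
    if pos is not None: print('dcm',((np.array(pos)-o['tool_pos'])*100).round(2))
    if yaw is not None:
        a=np.radians(yaw); t=np.radians(tilt); y=np.array([np.cos(a),np.sin(a),0]) # tool y
        h=np.array([.9897,.1435,0]); z=h*np.sin(t)+np.array([0,0,-np.cos(t)])
        G=R.from_matrix(np.c_[np.cross(y,z),y,z]); print('drot',(G*M.inv()).as_rotvec(degrees=True).round(2))
E
python3 -m pendant '[[-1.5,-0.2,2.6,0,0,0,0],[-2,-0.2,3.4,0,0,0,0],[0,0,1,4.24,0.617,-7.42,0],[0,0,0,4.24,0.617,-7.42,0],[0,0,0,4.24,0.617,-7.42,0],[0,0,0,4.24,0.617,-7.42,0],[0,0,0,4.24,0.617,-7.42,0],[0,0,0,4.24,0.617,-7.42,0]]';  python3 -m pendant '[[0,0,0,4.24,0.617,-7.42,0],[0,0,0,4.24,0.617,-7.42,0],[0,0,0,4.24,0.617,-7.42,0],[0,0,0,4.24,0.617,-7.42,0],[0,0,0,4.24,0.617,-7.42,0],[0,0,0,4.24,0.617,-7.42,0],[0,0,0,4.24,0.617,-7.42,0],[0,0,0,4.24,0.617,-7.42,0]]' >/dev/null;  python3 -m pendant '[[0,0,0,4.24,0.617,-7.42,0],[0,0,0,4.24,0.617,-7.42,0],[0,0,0,4.24,0.617,-7.42,0],[0,0,0,4.24,0.617,-7.42,0],[0,0,0,4.24,0.617,-7.42,0],[0,0,0,4.24,0.617,-7.42,0],[0,0,0,4.24,0.617,-7.42,0],[0,0,0,0,0,0,0]]'; python3 -c "
from st import *
goal([.5562,-.3217,.1887],-81.75,30)"
```

```text
time: 6.0
tool_pos: [0.5575, -0.3129, 0.2182]
ee_rot: [2.724, 0.295, 2.301]
wrist_force: [-0.3, -0.1, -0.1]
width: 0.0214
finger_force: 30.0
time: 7.6
tool_pos: [0.5574, -0.3129, 0.2182]
ee_rot: [-3.119, -0.537, 0.124]
wrist_force: [-0.4, -0.4, -1.0]
width: 0.0213
finger_force: 30.0
q [-0.835  0.024  1.528  0.463  1.308  0.548] t 7.6 pos [ 0.5574 -0.3129  0.2182]
zt [ 0.505  0.085 -0.859] yt [ 0.135 -0.991 -0.019] F [-0.4 -0.4 -1. ] w 0.0213
dcm [-0.12 -0.88 -2.95]
drot [-1.2   0.63  0.52]
```

```bash
python3 -m pendant '[[-0.12,-0.88,-2.95,-1.2,0.63,0.52,0],[0,0,0,0,0,0,0],[0.99,0.14,-1.73,0,0,0,0],[0.99,0.14,-1.73,0,0,0,0],[0.5,0.07,-0.87,0,0,0,0],[0.25,0.04,-0.43,0,0,0,0],[0,0,0,0,0,0,0],[0,0,0,0,0,0,0]]';python3 -c "
from st import *
goal([.5908,-.3167,.1281],-81.75,30)"
```

```text
time: 8.4
tool_pos: [0.5839, -0.3179, 0.142]
ee_rot: [3.141, -0.525, 0.145]
wrist_force: [0.5, 0.4, -0.1]
width: 0.0213
finger_force: 30.0
q [-0.794  0.116  1.58   0.457  1.156  0.507] t 8.4 pos [ 0.5839 -0.3179  0.142 ]
zt [ 0.496  0.071 -0.866] yt [ 0.144 -0.99   0.001] F [ 0.5  0.4 -0.1] w 0.0213
dcm [ 0.69  0.12 -1.39]
drot [ 0.03  0.06 -0.01]
```

```bash
python3 -m pendant '[[0.35,0.05,-0.6,0,0,0,0],[0.2,0.03,-0.35,0,0,0,0],[0,0,0,0,0,0,0],[0,0,0,0,0,0,0]]'; for i in 1; do python3 -m pendant '[[0.1,0.01,-0.17,0,0,0,0],[0,0,0,0,0,0,0]]'; python3 -m pendant '[[0.1,0.01,-0.17,0,0,0,0],[0,0,0,0,0,0,0]]'; python3 -m pendant '[[0.05,0.01,-0.09,0,0,0,0],[0,0,0,0,0,0,0]]'; done | grep -v width
```

```text
time: 8.8
tool_pos: [0.5891, -0.3167, 0.1312]
ee_rot: [-3.141, -0.523, 0.144]
wrist_force: [-0.4, -0.2, -0.6]
width: 0.0214
finger_force: 30.0
time: 9.0
tool_pos: [0.5902, -0.3168, 0.1297]
ee_rot: [-3.141, -0.524, 0.144]
wrist_force: [-0.6, -0.9, -0.7]
finger_force: 30.0
time: 9.2
tool_pos: [0.5909, -0.317, 0.13]
ee_rot: [3.141, -0.524, 0.145]
wrist_force: [-7.2, 0.7, 5.7]
finger_force: 30.0
time: 9.4
tool_pos: [0.5912, -0.3171, 0.1301]
ee_rot: [3.14, -0.524, 0.146]
wrist_force: [-10.1, 1.7, 11.0]
finger_force: 30.0
```

```bash
(python3 -m pendant '[[-0.05,-0.01,0.05,0,0,0,0],[-0.17,-0.025,-0.1,0,0,0,0],[0,0,0,0,0,0,0]]'; python3 -m pendant '[[-0.13,-0.02,-0.075,0,0,0,0],[0,0,0,0,0,0,0]]'; python3 -m pendant '[[-0.09,-0.01,-0.05,0,0,0,0],[0,0,0,0,0,0,0]]';python3 -m pendant '[[-0.09,-0.01,-0.05,0,0,0,0],[0,0,0,0,0,0,0]]') | grep -v -e width -e finger
```

```text
time: 9.7
tool_pos: [0.5901, -0.3171, 0.1295]
ee_rot: [3.14, -0.527, 0.145]
wrist_force: [-3.7, 1.8, 6.5]
time: 9.9
tool_pos: [0.5895, -0.3172, 0.1292]
ee_rot: [3.14, -0.528, 0.145]
wrist_force: [-2.7, 2.6, 6.8]
time: 10.1
tool_pos: [0.589, -0.3173, 0.1289]
ee_rot: [3.14, -0.529, 0.145]
wrist_force: [-1.3, 2.4, 6.2]
time: 10.3
tool_pos: [0.5884, -0.3173, 0.1287]
ee_rot: [3.14, -0.53, 0.145]
wrist_force: [-0.5, 2.1, 5.9]
```

```bash
(python3 -m pendant '[[-0.13,-0.02,-0.075,0,0,0,0],[0,0,0,0,0,0,0]]'; python3 -m pendant '[[-0.13,-0.02,-0.075,0,0,0,0],[0,0,0,0,0,0,0]]';python3 -m pendant '[[-0.13,-0.02,-0.075,0,0,0,0],[0,0,0,0,0,0,0]]') | grep -v -e width -e finger
```

```text
time: 10.5
tool_pos: [0.5869, -0.3179, 0.1278]
ee_rot: [3.139, -0.529, 0.145]
wrist_force: [-0.9, 0.7, 6.3]
time: 10.7
tool_pos: [0.5853, -0.3184, 0.1267]
ee_rot: [3.139, -0.528, 0.145]
wrist_force: [-1.1, 0.7, 6.3]
time: 10.9
tool_pos: [0.5845, -0.3185, 0.1264]
ee_rot: [3.139, -0.53, 0.145]
wrist_force: [0.3, 2.0, 6.4]
```

```bash
(python3 -m pendant '[[-0.13,-0.02,-0.075,0,0,0,0],[0,0,0,0,0,0,0]]'; python3 -m pendant '[[-0.13,-0.02,-0.075,0,0,0,0],[0,0,0,0,0,0,0]]') | grep -v -e width -e finger; python3 - <<'E'
from geo import *
o=[]
for n,b in(("side",(330,200,430,350)),("top",(390,200,490,270))):
    im=imaging.snapshot(n); x0,y0,x1,y1=b
    o.append(cv2.resize(im[y0:y1,x0:x1,::-1],None,fx=4,fy=4,interpolation=cv2.INTER_CUBIC))
h=max(i.shape[0] for i in o); cv2.imwrite("pics/p2.png",np.hstack([cv2.copyMakeBorder(i,0,h-i.shape[0],0,0,0) for i in o]))
E
```

```text
time: 11.1
tool_pos: [0.5832, -0.3189, 0.1255]
ee_rot: [3.138, -0.53, 0.145]
wrist_force: [0.6, 0.8, 6.6]
time: 11.3
tool_pos: [0.583, -0.3189, 0.1254]
ee_rot: [3.138, -0.532, 0.145]
wrist_force: [4.1, 1.2, 6.4]
```

View pics/p2.png

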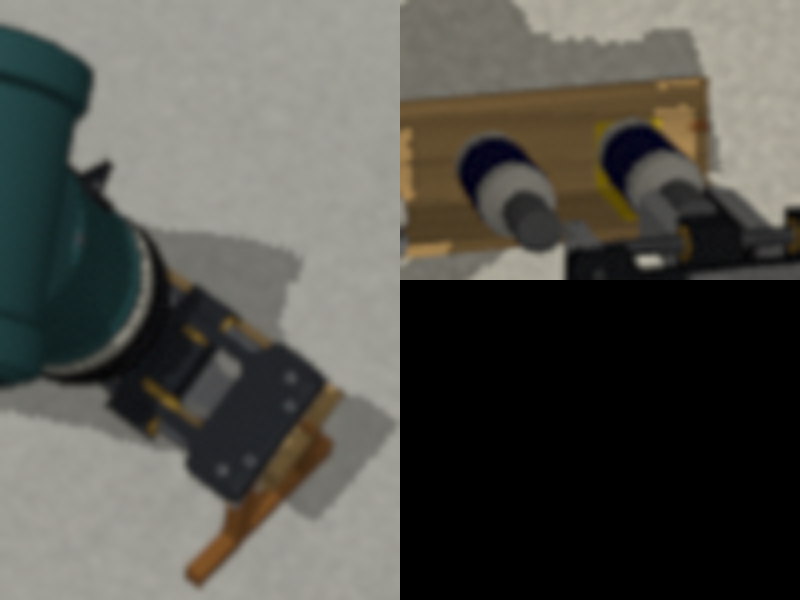

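The new bottle stands parallel to its neighbour, against the panel (Fx has risen). Its label starts at about crop x=602, which looks slightly right of the yellow mark. I'll quantify that from the label blobs.

```bash
cat > lab.py <<'E'
from geo import *
import sys
def labels(im):
    h=cv2.cvtColor(im,cv2.COLOR_BGR2HSV); H,S,V=cv2.split(h)
    m=((H>110)&(H<130)&(S>120)).astype(np.uint8); m[:,480:]=0
    return sorted([tuple(c)+(a,) for c,a in blobs(im,m,40)])
a,c,s=.1441,np.cos(.1441),np.sin(.1441)
def rack(l): return np.array([.5984+c*l[0]-s*l[1],-.2065+s*l[0]+c*l[1],l[2]])
if __name__=="__main__":
    for y in(.108,.036,-.036,-.108): print(y,proj("top",rack((.02-.015,y,.045+.026))).round(2))
    print(labels(cv2.imread("pics/top0.png"))); im=imaging.snapshot("top")[:,:,::-1].copy(); print(labels(im))
E
python3 lab.py
```

```text
0.108 [342.94 250.05]
0.036 [379.01 247.11]
-0.036 [414.96 244.18]
-0.108 [450.8  241.27]
[(np.float64(122.06), np.float64(295.75), 95), (np.float64(176.89), np.float64(297.17), 63), (np.float64(375.81), np.float64(242.12), 75), (np.float64(411.12), np.float64(239.71), 86), (np.float64(466.42), np.float64(128.32), 205), (np.float64(466.42), np.float64(142.5), 210), (np.float64(466.5), np.float64(156.86), 213), (np.float64(466.59), np.float64(171.35), 218)]
[(np.float64(122.11), np.float64(295.77), 96), (np.float64(375.73), np.float64(242.16), 74), (np.float64(411.17), np.float64(239.72), 86), (np.float64(446.95), np.float64(237.27), 107), (np.float64(466.43), np.float64(128.3), 202), (np.float64(466.48), np.float64(156.88), 212), (np.float64(466.5), np.float64(142.5), 206), (np.float64(466.53), np.float64(171.37), 217)]
```

It matches the row spacing within about 1 mm (35.8 px against 35.8 expected). I'll release and retreat along the bottle axis.

```bash
python3 -m pendant '[[0,0,0,0,0,0,0.3],[0,0,0,0,0,0,0.4],[0,0,0,0,0,0,0.45],[0,0,0,0,0,0,0.45]]'|tail -3; python3 -m pendant '[[-0.5,-0.07,0.87,0,0,0,0.45],[-1.5,-0.21,2.6,0,0,0,0.5],[-2,-0.3,3.5,0,0,0,0.6],[-2,-0.3,3.5,0,0,0,0.6],[0,0,0,0,0,0,0.6]]'; python3 lab.py | tail -1;  python3 -c "
from st import *
goal([.478,.3475,.25],-81.75,0)"
```

```text
wrist_force: [-0.9, -0.6, -0.9]
width: 0.0427
finger_force: 0.0
time: 12.35
tool_pos: [0.5202, -0.3299, 0.2341]
ee_rot: [3.129, -0.53, 0.148]
wrist_force: [1.2, -0.3, 0.6]
width: 0.0566
finger_force: 0.0
[(np.float64(122.0), np.float64(295.71), 95), (np.float64(375.78), np.float64(242.14), 73), (np.float64(411.17), np.float64(239.72), 86), (np.float64(446.96), np.float64(237.24), 105), (np.float64(466.43), np.float64(142.46), 208), (np.float64(466.47), np.float64(128.29), 203), (np.float64(466.5), np.float64(156.84), 212), (np.float64(466.53), np.float64(171.37), 217)]
q [-0.901 -0.025  1.549  0.459  1.351  0.485] t 12.4 pos [ 0.52   -0.3289  0.2306]
zt [ 0.499  0.066 -0.864] yt [ 0.142 -0.99   0.006] F [-0.4 -0.   0.6] w 0.0564
dcm [-4.2  67.64  1.94]
drot [-3.95 29.98  0.  ]
```

```bash
python3 -m pendant '[[-0.3,4.5,1.9,-0.5,3.75,0,0.6],[-0.3,4.5,0,-0.5,3.75,0,0.6],[-0.3,4.5,0,-0.5,3.75,0,0.6],[-0.3,4.5,0,-0.5,3.75,0,0.6],[-0.3,4.5,0,-0.5,3.75,0,0.6],[-0.3,4.5,0,-0.5,3.75,0,0.6],[-0.3,4.5,0,-0.5,3.75,0,0.6],[-0.3,4.5,0,-0.5,3.75,0,0.6]]' >/dev/null; python3 -m pendant '[[-0.3,4.5,0,0,0,0,0.6],[-0.3,4.5,0,0,0,0,0.6],[-0.3,4.5,0,0,0,0,0.6],[-0.3,4.5,0,0,0,0,0.6],[-0.3,4.5,0,0,0,0,0.6],[-0.3,4.5,0,0,0,0,0.6],[0,4.5,0,0,0,0,0.6],[0,0,0,0,0,0,0.6]]' >/dev/null;  python3 -c "
from st import *
goal([.478,.3475,.0945],-81.75,0)"
```

```text
q [0.536 0.183 1.214 0.01  1.75  1.96 ] t 14.0 pos [0.476  0.3527 0.2415]
zt [-0.01   0.005 -1.   ] yt [ 0.149 -0.989 -0.006] F [ 0.3 -1.3 -0.3] w 0.0563
dcm [  0.2   -0.52 -14.7 ]
drot [-0.29 -0.59 -0.3 ]
```

```bash
python3 -m pendant '[[0.2,0,-4,0,0,0,0.6],[0,0,-4,0,0,0,0.6],[0,0,-2,0,0,0,0.6],[0,0,0,0,0,0,0.6],[0,0,0,0,0,0,0.6]]' >/dev/null;  python3 -c "
from st import *
goal([.478,.3475,.0945],-81.75,0)"
```

```text
q [0.527 0.207 1.379 0.007 1.56  1.956] t 14.5 pos [0.4798 0.3473 0.1444]
zt [-0.007  0.005 -1.   ] yt [ 0.141 -0.99  -0.005] F [0.2 1.  0.2] w 0.0567
dcm [-0.18  0.02 -4.99]
drot [-0.26 -0.38  0.12]
```

```bash
python3 -m pendant '[[-0.18,0,-3,-0.3,-0.4,0,0.6],[0,0,-1.5,0,0,0,0.6],[0,0,-0.5,0,0,0,0.6],[0,0,0,0,0,0,0.6],[0,0,0,0,0,0,0],[0,0,0,0,0,0,0],[0,0,0,0,0,0,0],[0,0,0,0,0,0,0]]';python3 -m pendant '[[0,0,0,0,0,0,0]]' | tail -2; python3 -c "
from st import *
goal()"
```

```text
time: 15.3
tool_pos: [0.4784, 0.3481, 0.0955]
ee_rot: [-3.141, -0.003, 0.142]
wrist_force: [0.2, -0.3, 0.4]
width: 0.0281
finger_force: 0.1
width: 0.0214
finger_force: 30.0
q [ 0.534  0.23   1.451 -0.     1.459  1.962] t 15.4 pos [0.4782 0.3481 0.0951]
zt [ 0.002  0.001 -1.   ] yt [ 0.142 -0.99  -0.   ] F [-0.3  1.3  1.7] w 0.0214
```

```bash
python3 -m pendant '[[0,0,2,0,0,0,0],[0,0,4.5,0,0,0,0],[0,0,4.5,0,0,0,0],[0.4,-2,4,0,0,0,0],[0.5,-4.5,0,0,0,0,0],[0.5,-4.5,0,0,0,0,0]]' >/dev/null; python3 -m pendant '[[0.5,-4.5,0,0.54,-3.71,0,0],[0.5,-4.5,0,0.54,-3.71,0,0],[0.5,-4.5,0,0.54,-3.71,0,0],[0.5,-4.5,0,0.54,-3.71,0,0],[0.5,-4.5,0,0.54,-3.71,0,0],[0.5,-4.5,0,0.54,-3.71,0,0],[0.5,-4.5,0,0.54,-3.71,0,0],[0,-3.1,0,0.54,-3.71,0,0]]';python3 -m pendant '[[0,0,-2,0,0,0,0],[0,0,0,0,0,0,0],[0,0,0,0,0,0,0]]'; python3 -c "
from st import *
goal([.526,-.1078,.1874],-81.75,30)"
```

```text
time: 16.8
tool_pos: [0.5268, -0.1107, 0.245]
ee_rot: [3.141, -0.528, 0.141]
wrist_force: [0.7, 0.6, -0.3]
width: 0.0213
finger_force: 30.0
time: 17.1
tool_pos: [0.5268, -0.1078, 0.2245]
ee_rot: [-3.139, -0.524, 0.142]
wrist_force: [-0.2, -0.7, -0.3]
width: 0.0212
finger_force: 30.0
q [-0.502 -0.288  1.787  0.327  1.229  0.881] t 17.1 pos [ 0.5268 -0.1078  0.2245]
zt [ 0.495  0.073 -0.866] yt [ 0.142 -0.99  -0.002] F [-0.2 -0.7 -0.3] w 0.0212
dcm [-0.08 -0.   -3.71]
drot [-0.12  0.01  0.08]
```

```bash
python3 -m pendant '[[-0.08,0,-2.7,-0.1,0,0.1,0],[0,0,-1,0,0,0,0],[0.99,0.14,-1.73,0,0,0,0],[0.99,0.14,-1.73,0,0,0,0],[0.5,0.07,-0.87,0,0,0,0],[0.25,0.04,-0.43,0,0,0,0],[0,0,0,0,0,0,0],[0,0,0,0,0,0,0]]';python3 -c "
from st import *
goal([.5606,-.1028,.1268],-81.75,30)"
```

```text
time: 17.9
tool_pos: [0.554, -0.1042, 0.1413]
ee_rot: [3.14, -0.526, 0.145]
wrist_force: [0.2, 0.2, -1.0]
width: 0.0214
finger_force: 30.0
q [-0.462 -0.184  1.873  0.338  1.033  0.852] t 17.9 pos [ 0.554  -0.1042  0.1413]
zt [ 0.497  0.071 -0.865] yt [ 0.144 -0.99   0.001] F [ 0.2  0.2 -1. ] w 0.0214
dcm [ 0.66  0.14 -1.45]
drot [ 0.06  0.14 -0.04]
```

```bash
(python3 -m pendant '[[0.35,0.05,-0.6,0,0,0,0],[0.2,0.03,-0.35,0,0,0,0],[0,0,0,0,0,0,0],[0,0,0,0,0,0,0]]'; python3 -m pendant '[[0.1,0.01,-0.17,0,0,0,0],[0,0,0,0,0,0,0]]'; python3 -m pendant '[[0.1,0.01,-0.17,0,0,0,0],[0,0,0,0,0,0,0]]') | grep -v -e width -e finger
```

```text
time: 18.3
tool_pos: [0.559, -0.1033, 0.1305]
ee_rot: [3.141, -0.524, 0.144]
wrist_force: [-0.7, 0.4, -1.2]
time: 18.5
tool_pos: [0.5601, -0.1033, 0.1289]
ee_rot: [3.141, -0.525, 0.145]
wrist_force: [-0.3, -0.5, -0.1]
time: 18.7
tool_pos: [0.5611, -0.1033, 0.129]
ee_rot: [3.14, -0.525, 0.146]
wrist_force: [-8.2, -1.0, 7.6]
```

```bash
(python3 -m pendant '[[-0.17,-0.025,-0.1,0,0,0,0],[-0.17,-0.025,-0.1,0,0,0,0],[0,0,0,0,0,0,0]]'; python3 -m pendant '[[-0.13,-0.02,-0.075,0,0,0,0],[-0.13,-0.02,-0.075,0,0,0,0],[0,0,0,0,0,0,0]]'; python3 -m pendant '[[-0.13,-0.02,-0.075,0,0,0,0],[0,0,0,0,0,0,0]]'; python3 -m pendant '[[-0.1,-0.015,-0.06,0,0,0,0],[0,0,0,0,0,0,0]]') | grep -v -e width -e finger; python3 lab.py | tail -1
```

```text
time: 19.0
tool_pos: [0.5593, -0.1036, 0.1281]
ee_rot: [3.14, -0.53, 0.145]
wrist_force: [-1.5, 2.7, 5.8]
time: 19.3
tool_pos: [0.5571, -0.1043, 0.1269]
ee_rot: [3.139, -0.531, 0.145]
wrist_force: [0.1, 1.6, 5.8]
time: 19.5
tool_pos: [0.5557, -0.1047, 0.126]
ee_rot: [3.139, -0.531, 0.145]
wrist_force: [-0.7, -0.1, 7.1]
time: 19.7
tool_pos: [0.5547, -0.105, 0.1254]
ee_rot: [3.138, -0.531, 0.145]
wrist_force: [-0.4, 1.1, 7.9]
[(np.float64(341.83), np.float64(244.07), 71), (np.float64(375.82), np.float64(242.04), 74), (np.float64(411.07), np.float64(239.82), 84), (np.float64(446.96), np.float64(237.19), 106), (np.float64(466.42), np.float64(128.3), 202), (np.float64(466.46), np.float64(142.48), 207), (np.float64(466.47), np.float64(156.86), 211), (np.float64(466.56), np.float64(171.39), 216)]
```

```bash
(python3 -m pendant '[[-0.12,0.08,-0.075,0,0,0,0],[0,0.08,0,0,0,0,0],[0,0,0,0,0,0,0]]'; python3 -m pendant '[[-0.13,-0.02,-0.075,0,0,0,0],[0,0,0,0,0,0,0]]') | grep -v -e width -e finger; python3 - <<'E'
from geo import *; from lab import labels
o=[]
for n,b in(("side",(290,215,380,290)),("top",(325,215,425,290))):
    im=imaging.snapshot(n)[:,:,::-1].copy(); x0,y0,x1,y1=b
    if n=="top": print([np.round(l,2) for l in labels(im)][:4])
    o.append(cv2.resize(im[y0:y1,x0:x1],None,fx=4,fy=4,interpolation=cv2.INTER_CUBIC))
cv2.imwrite("pics/p3.png",np.hstack(o))
E
```

```text
time: 20.05
tool_pos: [0.5543, -0.1044, 0.1253]
ee_rot: [3.135, -0.532, 0.146]
wrist_force: [1.3, -1.6, 5.9]
time: 20.25
tool_pos: [0.5539, -0.1045, 0.1252]
ee_rot: [3.136, -0.535, 0.145]
wrist_force: [6.3, -0.1, 3.9]
[array([341.63, 244.2 ,  71.  ]), array([375.63, 242.19,  73.  ]), array([411.05, 239.88,  83.  ]), array([446.91, 237.27, 106.  ])]
```

View pics/p3.png

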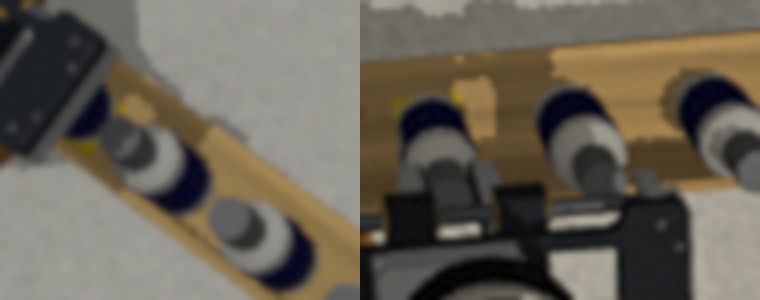

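The held bottle looks about 2–3 mm right of its mark: yellow shows at crop x 393–403 on the left and less on the right. I'll lift slightly, shift it along the row and reseat it.

```bash
(python3 -m pendant '[[-0.03,0,0.45,0,0,0,0],[0.2,0,0.1,0,0,0,0],[-0.03,0.2,0,0,0,0,0],[0,0,0,0,0,0,0]]'; python3 -m pendant '[[0.03,0,-0.45,0,0,0,0],[0,0,0,0,0,0,0]]';python3 -m pendant '[[-0.2,-0.02,-0.1,0,0,0,0],[0,0,0,0,0,0,0]]';python3 -m pendant '[[-0.1,-0.02,-0.06,0,0,0,0],[0,0,0,0,0,0,0]]') | grep -v -e width -e finger; python3 -c "
from geo import *; from lab import labels
print([np.round(l,2) for l in labels(imaging.snapshot('top')[:,:,::-1].copy())][:4])
from st import *
goal(None,-81.75,30)"
```

```text
time: 20.75
tool_pos: [0.5526, -0.1017, 0.1273]
ee_rot: [3.139, -0.527, 0.145]
wrist_force: [4.9, -1.6, 2.1]
time: 20.95
tool_pos: [0.5538, -0.1013, 0.1251]
ee_rot: [3.139, -0.53, 0.145]
wrist_force: [0.5, -0.1, 10.2]
time: 21.15
tool_pos: [0.5532, -0.1014, 0.125]
ee_rot: [3.139, -0.534, 0.144]
wrist_force: [6.2, 1.1, 6.7]
time: 21.35
tool_pos: [0.5529, -0.1014, 0.1249]
ee_rot: [3.139, -0.536, 0.144]
wrist_force: [9.3, 2.1, 6.6]
[array([340.25, 244.32,  72.  ]), array([375.7 , 242.22,  73.  ]), array([411.11, 239.76,  85.  ]), array([446.96, 237.19, 106.  ])]
q [-0.46  -0.181  1.908  0.352  0.988  0.836] t 21.4 pos [ 0.5529 -0.1014  0.1249]
zt [ 0.506  0.071 -0.86 ] yt [ 0.142 -0.99   0.002] F [8.4 1.8 6.5] w 0.0214
drot [0.01 0.73 0.06]
```

```bash
python3 -m pendant '[[0,0,0,0,0,0,0.3],[0,0,0,0,0,0,0.4],[0,0,0,0,0,0,0.45],[0,0,0,0,0,0,0.45]]'|tail -3; python3 -m pendant '[[-0.5,-0.07,0.87,0,0,0,0.45],[-1.5,-0.21,2.6,0,0,0,0.5],[-2,-0.3,3.5,0,0,0,0.6],[-2,2,3.5,0,0,0,0.6],[-2,4,1,0,0,0,0.6],[0,0,0,0,0,0,0.6]]'; python3 - <<'E'
from geo import *; from lab import labels,rack
o=[]; 
from scipy.ndimage import gaussian_filter
for n,b in(("side",(280,215,420,340)),("top",(320,205,480,290))):
    im=imaging.snapshot(n)[:,:,::-1].copy(); cv2.imwrite(f"pics/{n}_two.png",im); x0,y0,x1,y1=b
    if n=="top": print([np.round(l,2) for l in labels(im)][:4])
    # template match: cut bottle patch at racked_a, search near each place
    g=cv2.cvtColor(im,cv2.COLOR_BGR2GRAY)
    mid=lambda y:proj(n,rack((.02-.027,y,.045+.0468)))
    for src in(.036,-.036):
        T=cv2.getRectSubPix(g,(23,33) if n=="top" else (37,33),tuple(mid(src).astype(np.float32)))
        for y in(.108,.036,-.036,-.108):
            m=mid(y); S=cv2.getRectSubPix(g,(T.shape[1]+14,T.shape[0]+14),tuple(m.astype(np.float32)))
            r=cv2.resize(cv2.matchTemplate(S,T,cv2.TM_CCOEFF_NORMED),None,fx=8,fy=8,interpolation=cv2.INTER_CUBIC)
            _,v,_,l=cv2.minMaxLoc(r); print(n,src,y,round(v,2),((np.array(l)+.5)/8-.5-7).round(2))
    big=cv2.resize(im[y0:y1,x0:x1],None,fx=4,fy=4,interpolation=cv2.INTER_CUBIC)
    ax=np.array([-.5,0,.866])
    for y in(.108,-.108):
      for rr,h in((.018,0),(.018,.066),(.011,.076),(.011,.108)):
        q=[(proj(n,rack(np.array([.02,y,.045])+ax*h+rr*(np.cos(t)*np.array([.866,0,.5])+np.sin(t)*np.array([0,1,0]))))-(x0,y0)+.5)*4 for t in np.linspace(0,6.28,40)]
        cv2.polylines(big,[np.int32(np.array(q)*16)],True,(0,0,255),1,cv2.LINE_AA,4)
    o.append(big)
A,B=o; A=A[:260+0] if False else A
W=640; A=cv2.copyMakeBorder(A,0,0,0,W-A.shape[1],0)
cv2.imwrite("pics/p4.png",cv2.resize(np.vstack([A,B]),None,fx=.71,fy=.71,interpolation=cv2.INTER_AREA))
E
```

```text
wrist_force: [-0.5, -1.1, 0.6]
width: 0.0422
finger_force: 0.0
time: 22.4
tool_pos: [0.4683, -0.0448, 0.2397]
ee_rot: [3.137, -0.531, 0.15]
wrist_force: [-0.7, -1.3, 0.1]
width: 0.0566
finger_force: 0.0
side 0.036 0.108 0.63 [-0.69 -1.31]
side 0.036 0.036 1.0 [-0.06 -0.06]
side 0.036 -0.036 0.98 [0.19 0.31]
side 0.036 -0.108 0.86 [0.56 0.44]
side -0.036 0.108 0.62 [-1.44 -1.44]
side -0.036 0.036 0.98 [-0.19 -0.31]
side -0.036 -0.036 1.0 [-0.06  0.06]
side -0.036 -0.108 0.92 [0.44 0.31]
[array([340.16, 244.14,  69.  ]), array([375.66, 242.16,  76.  ]), array([411.01, 239.93,  87.  ]), array([446.91, 237.27, 106.  ])]
top 0.036 0.108 0.89 [-0.94  0.44]
top 0.036 0.036 1.0 [0.06 0.06]
top 0.036 -0.036 0.95 [0.31 0.19]
top 0.036 -0.108 0.83 [0.69 0.31]
top -0.036 0.108 0.77 [-0.69  0.44]
top -0.036 0.036 0.95 [-0.19 -0.06]
top -0.036 -0.036 1.0 [0.06 0.06]
top -0.036 -0.108 0.93 [0.69 0.19]
```

View pics/p4.png

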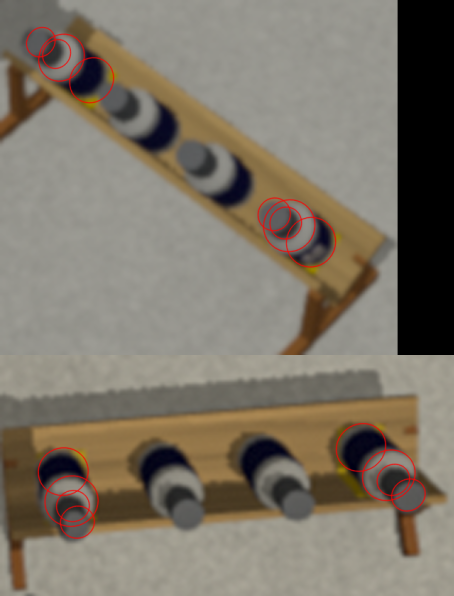

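Both bottles sit within 1–2 mm of the model circles in both views, seated and in line with the others. Next is the stylus.

```bash
python3 -m pendant '[[2.8,1.95,0,-0.72,4.95,0,0.5],[2.8,1.95,0,-0.72,4.95,0,0.5],[2.8,1.95,0,-0.72,4.95,0,0.5],[2.8,1.95,0,-0.72,4.95,0,0.5],[2.8,1.95,0,-0.72,4.95,0,0.5],[2.8,1.95,-2,-0.72,4.95,0,0.5],[0,0,-2,0,0,0,0.5],[0,0,0,0,0,0,0.5]]' >/dev/null; python3 -m pendant '[[0,0,0,0,0,0,0.5]]'>/dev/null; python3 -c "
from st import *
goal([.638,.071,.082],-81.75,0)"
```

```text
q [ 1.900e-02  2.960e-01  1.172e+00 -1.000e-03  1.676e+00  1.447e+00] t 23.4 pos [0.6367 0.0688 0.1935]
zt [-0.002 -0.001 -1.   ] yt [ 0.143 -0.99   0.   ] F [ 0.8 -0.1  0.8] w 0.0469
dcm [  0.13   0.22 -11.15]
drot [ 0.04 -0.13  0.02]
```

```bash
python3 -m pendant '[[0.13,0.22,-4,0,0,0,0.5],[0,0,-4,0,0,0,0.5],[0,0,-2,0,0,0,0.5],[0,0,-1.2,0,0,0,0.5],[0,0,0,0,0,0,0.5],[0,0,0,0,0,0,0.5]]'; python3 -m pendant '[[0,0,0,0,0,0,0],[0,0,0,0,0,0,0],[0,0,0,0,0,0,0],[0,0,0,0,0,0,0],[0,0,0,0,0,0,0]]' ; python3 -c "
from st import *
goal(None,-81.75,0)"
```

```text
time: 24.0
tool_pos: [0.6394, 0.0715, 0.0863]
ee_rot: [3.14, -0.006, 0.144]
wrist_force: [-0.1, 0.0, -0.3]
width: 0.0472
finger_force: 0.0
time: 24.5
tool_pos: [0.6385, 0.072, 0.0833]
ee_rot: [3.141, -0.001, 0.145]
wrist_force: [-0.1, -0.5, 1.2]
width: 0.0154
finger_force: 30.0
q [ 2.400e-02  3.470e-01  1.327e+00 -1.000e-03  1.466e+00  1.451e+00] t 24.5 pos [0.6385 0.072  0.0833]
zt [ 0.001 -0.001 -1.   ] yt [ 0.144 -0.99   0.001] F [-0.1 -0.5  1.2] w 0.0154
drot [ 0.03  0.08 -0.04]
```

```bash
python3 -m pendant '[[0,0,2,0,0,0,0],[0,0,3,0,0,0,0],[0,0,3,0,0,0,0],[-3,0.4,0,0,0,0,0],[-4.5,0.6,0,0,0,0,0],[-4.5,0.6,0,0,0,0,0],[-4,0.6,0,0,0,0,0],[-1.35,0.1,-2,0,0,0,0]]' >/dev/null; python3 -m pendant '[[0,0,-2,0,0,0,0],[0,0,-1,0,0,0,0],[0,0,0,0,0,0,0],[0,0,0,0,0,0,0]]' >/dev/null; python3 - <<'E'
from st import *
goal([.465,.0952,.107],-81.75,0)
from geo import *
t=robot.get_obs()['tool_pos']; tip=t-[0,0,.0673]
o=[]
for n,b in(("side",(185,170,265,270)),("top",(200,260,300,340))):
    im=imaging.snapshot(n)[:,:,::-1].copy(); x0,y0,x1,y1=b
    big=cv2.resize(im[y0:y1,x0:x1],None,fx=4,fy=4,interpolation=cv2.INTER_CUBIC)
    q=(proj(n,tip)-(x0,y0)+.5)*4; print(n,q)
    o.append(cv2.copyMakeBorder(big,0,400-big.shape[0],0,0,0))
cv2.imwrite("pics/p5.png",np.hstack(o))
E
```

```text
q [ 0.082 -0.037  1.704 -0.     1.473  1.509] t 25.7 pos [0.4654 0.095  0.1133]
zt [ 0.001 -0.    -1.   ] yt [ 0.144 -0.99   0.001] F [-0.2 -0.1  0.2] w 0.0156
dcm [-0.04  0.02 -0.63]
drot [ 0.02  0.07 -0.03]
side [106.50635598 200.82487136]
top [167.94769573 190.91690937]
```

View pics/p5.png

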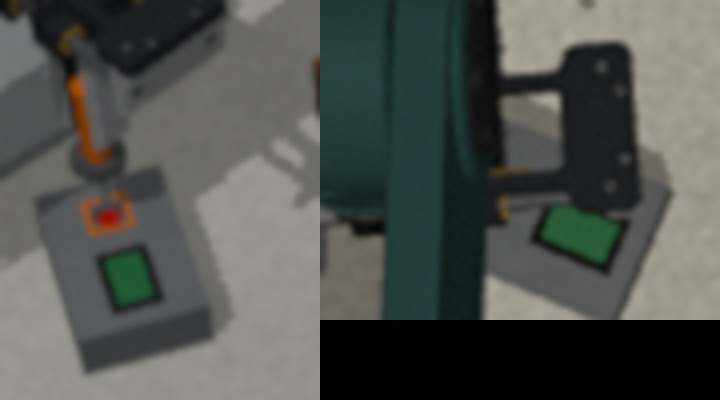

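The side view shows the tip (107,201) right above the red button (108,216). I'll press down while watching the force.

```bash
(python3 -m pendant '[[-0.04,0.02,-1,0,0,0,0],[0,0,-0.7,0,0,0,0],[0,0,0,0,0,0,0],[0,0,0,0,0,0,0]]'; python3 -m pendant '[[0,0,-0.3,0,0,0,0],[0,0,0,0,0,0,0]]'; python3 -m pendant '[[0,0,-0.2,0,0,0,0],[0,0,0,0,0,0,0],[0,0,0,0,0,0,0]]') | grep -v -e width -e finger -e rot
```

```text
time: 26.2
tool_pos: [0.4642, 0.0952, 0.0957]
wrist_force: [-0.1, 0.7, -0.8]
time: 26.4
tool_pos: [0.4646, 0.0952, 0.0932]
wrist_force: [0.4, 0.5, 1.9]
time: 26.7
tool_pos: [0.4646, 0.0952, 0.0914]
wrist_force: [-0.4, -0.5, 2.2]
```

```bash
(python3 -m pendant '[[0,0,-0.1,0,0,0,0],[0,0,0,0,0,0,0]]'; python3 -m pendant '[[0,0,-0.1,0,0,0,0],[0,0,0,0,0,0,0]]'; python3 -m pendant '[[0,0,-0.1,0,0,0,0],[0,0,0,0,0,0,0]]') | grep -v -e width -e finger -e rot
```

```text
time: 26.9
tool_pos: [0.4646, 0.0952, 0.0902]
wrist_force: [0.2, 0.2, 2.3]
time: 27.1
tool_pos: [0.4648, 0.0952, 0.09]
wrist_force: [-1.8, 0.5, 6.4]
time: 27.3
tool_pos: [0.4649, 0.0953, 0.0898]
wrist_force: [-1.9, 0.8, 9.2]
```

The button has bottomed out: the force rises steeply to 9 N with the position stalled. I'll hold briefly, then lift and return to the stand.

```bash
python3 -m pendant '[[0,0,0,0,0,0,0],[0,0,0,0,0,0,0],[0,0,0.6,0,0,0,0],[0,0,3,0,0,0,0],[0,0,3.9,0,0,0,0]]' | grep force; python3 -m pendant '[[3,-0.4,0,0,0,0,0],[4.5,-0.6,0,0,0,0,0],[4.5,-0.6,0,0,0,0,0],[4,-0.6,0,0,0,0,0],[1.35,-0.12,0,0,0,0,0],[0,0,0,0,0,0,0],[0,0,0,0,0,0,0],[0,0,0,0,0,0,0]]' >/dev/null; python3 -c "
from st import *
goal([.6385,.072,.0833],-81.75,0)"
```

```text
wrist_force: [1.4, 0.4, -0.9]
finger_force: 30.0
q [ 0.025  0.305  1.222 -0.     1.615  1.451] t 28.6 pos [0.6368 0.0723 0.1629]
zt [-0. -0. -1.] yt [ 0.145 -0.99   0.   ] F [-0.1  0.1 -0.1] w 0.0153
dcm [ 0.17 -0.03 -7.96]
drot [ 0.02 -0.   -0.06]
```

```bash
(python3 -m pendant '[[0.17,0,-1.5,0,0,0,0],[0,0,-1.5,0,0,0,0],[0,0,0,0,0,0,0],[0,0,0,0,0,0,0]]'; python3 -m pendant '[[0,0,-1.5,0,0,0,0],[0,0,-1.5,0,0,0,0],[0,0,-1,0,0,0,0],[0,0,-0.4,0,0,0,0],[0,0,0,0,0,0,0],[0,0,0,0,0,0,0]]'; python3 -m pendant '[[0,0,-0.3,0,0,0,0],[0,0,0,0,0,0,0],[0,0,0,0,0,0,0]]';python3 -m pendant '[[0,0,-0.15,0,0,0,0],[0,0,0,0,0,0,0],[0,0,0,0,0,0,0]]') | grep -v -e width -e finger
```

```text
time: 29.0
tool_pos: [0.6386, 0.072, 0.1316]
ee_rot: [3.141, 0.002, 0.145]
wrist_force: [0.6, -0.9, 0.8]
time: 29.6
tool_pos: [0.6399, 0.072, 0.0893]
ee_rot: [3.141, -0.001, 0.145]
wrist_force: [-0.5, -0.2, -0.8]
time: 29.9
tool_pos: [0.6397, 0.072, 0.0863]
ee_rot: [3.141, -0.001, 0.145]
wrist_force: [-0.8, -0.5, -0.2]
time: 30.2
tool_pos: [0.6395, 0.072, 0.0845]
ee_rot: [3.141, -0.001, 0.145]
wrist_force: [-0.6, -0.4, 0.3]
```

```bash
(python3 -m pendant '[[0,0,-0.12,0,0,0,0],[0,0,0,0,0,0,0],[0,0,0,0,0,0,0]]'; python3 -m pendant '[[0,0,-0.05,0,0,0,0],[0,0,0,0,0,0,0]]') | grep -v -e width -e finger
```

```text
time: 30.5
tool_pos: [0.6396, 0.072, 0.0833]
ee_rot: [3.141, -0.001, 0.145]
wrist_force: [0.2, 0.5, -1.2]
time: 30.7
tool_pos: [0.6396, 0.072, 0.0833]
ee_rot: [3.141, -0.001, 0.145]
wrist_force: [-0.3, -0.2, 1.7]
```

```bash
python3 -m pendant '[[0,0,0,0,0,0,0.25],[0,0,0,0,0,0,0.4],[0,0,0,0,0,0,0.5],[0,0,0,0,0,0,0.5]]' | tail -3; python3 -m pendant '[[0,0,1.5,0,0,0,0.5],[0,0,4,0,0,0,0.5],[0,0,4.5,0,0,0,0.5],[-3,0,4,0,0,0,0.5],[-4.8,0,0,0,0,0,0.5],[-4.8,0,0,0,0,0,0.5],[-4.8,0,0,0,0,0,0.5],[-4.8,0,0,0,0,0,0.5]]'|head -2; python3 -m pendant '[[-4.8,2,0,0,0,0,0.5],[-4.8,2,0,0,0,0,0.5],[0,4,0,0,0,0,0.5],[0,4,0,0,0,0,0.5],[0,0,0,0,0,0,0.5],[0,0,0,0,0,0,0.5]]'|head -2; python3 - <<'E'
from geo import *; from lab import labels
o=[]
for n,b in(("side",(190,130,420,340)),("top",(220,195,480,335))):
    im=imaging.snapshot(n)[:,:,::-1].copy(); x0,y0,x1,y1=b; cv2.imwrite(f"pics/{n}_end.png",im)
    if n=="top": print([np.round(l,2) for l in labels(im)][:4])
    g=lambda f:cv2.cvtColor(cv2.imread(f),cv2.COLOR_BGR2HSV)
    for f in(f"pics/{n}0.png",f"pics/{n}_end.png"):
        H,S,V=cv2.split(g(f)); print(n,[q for q in blobs(None,(H>=5)&(H<=14)&(S>180)&(V>110)) ])
    o.append(cv2.resize(im[y0:y1,x0:x1],None,fx=1.7,fy=1.7,interpolation=cv2.INTER_CUBIC))
W=max(i.shape[1] for i in o); cv2.imwrite("pics/p6.png",np.vstack([cv2.copyMakeBorder(i,0,0,0,W-i.shape[1],0) for i in o])[:600])
E
```

```text
wrist_force: [0.9, -0.2, 0.4]
width: 0.0436
finger_force: 0.0
time: 31.9
tool_pos: [0.4159, 0.072, 0.2242]
time: 32.5
tool_pos: [0.3251, 0.1907, 0.2238]
side [(array([277.58, 178.58]), 43), (array([212.22, 225.78]), 9)]
side [(array([277.53, 180.08]), 38), (array([212.22, 225.78]), 9)]
[array([340.16, 244.12,  68.  ]), array([375.83, 242.07,  76.  ]), array([411.06, 239.78,  89.  ]), array([446.91, 237.27, 106.  ])]
top [(array([257.39, 215.39]), 54), (array([239.55, 302.09]), 11), (array([247.57, 304.14]), 7), (array([237.  , 311.67]), 9), (array([245.33, 312.58]), 12)]
top [(array([257.17, 214.8 ]), 59), (array([325.62, 279.38]), 16), (array([239.5 , 301.92]), 12), (array([247.57, 304.14]), 7), (array([237.  , 311.67]), 9), (array([245.33, 312.58]), 12)]
```

View pics/p6.png

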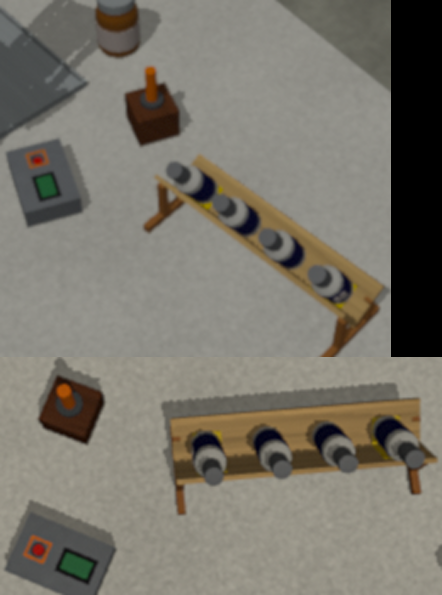

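The final views show four bottles in line, the stylus upright in its stand (side view ≈(278,180)), the timer, jar and rack undisturbed, and the arm clear.

```bash
python3 -c "
from bench import robot
print(robot.close_job())"
```

```text
the job is handed in; nothing more can be done
None
```

Both bottles are racked within about 2 mm of their marks, the start button was pressed to its stop at 9 N, the stylus is back upright in its stand, and the job was handed in at about 33 s; the judge's verdict was not returned.

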